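# Free the gummed drilling sled and lock it home

## Robot

A 6-joint arm with a two-finger parallel gripper is mounted at the origin on a cart in front of the work surface, level with it; the furniture and walls round the work are solid. World frame = base frame: x ahead of the robot, y to its left, z up, the work surface at z = 0. Lengths are in m, angles in rad, forces in N, time in s.
With the tool pointing down it reaches from about 0.3 to 0.875 m from the base axis. Payload 6.4 kg.
Tool frame: the origin (TCP) lies midway between the tips of the shut fingers; the grasp point (between the pads) lies 19 mm behind it (ctrl.tcp_to_grasp is the distance from the TCP to the grasp point, in m); z points along the fingers, y is the direction in which the jaws open and shut (so a half turn about z gives the same grasp; the last joint's range is limited). The gripper opens to 85 mm and grips with 20 to 120 N. Pads are 22 mm wide; open, the fingers measure 114 mm over their backs; the gripper's body (76 mm by 85 mm) begins 54 mm behind the grasp point. The pads swing forward as they close: fully open they stand 13 mm farther back than shut.
Start: joints at [-1.309, 0.181, 1.607, -0, 1.354, -0.206], TCP at [0.259, -0.513, 0.198] pointing down, gripper open.
Joint ranges: [-2.99, 2.99], [-0.89, 2.07], [0.3, 2.58], [-1.14, 4.28], [0, 2.63], [-3.12, 3.12]. Speed limits (rad/s): [2.57, 2.57, 3.01, 3.14, 3.14, 3.14].

## Interface

Orientations are given as a unit quaternion [w, x, y, z].
In Python, from bench import monitor, imaging, order, spotter, ctrl gives the robot as it stands.
- The arm moves only by the shell command python3 -m pendant 'ROWS'. ROWS is JSON, a list that holds one entry, the list of rows, each a list of 5 numbers: the shift along the world's x, y, z in mm, then the turn about the world's z in degrees, then the finger opening in mm, from 0 to 85.4. A call has 1 to 8 rows; each row shifts and turns the commanded pose from where the row before left it; what a row does not reach is not made up. A row lasts 1/8 s, in which the tool goes at most 62.5 mm and 10.7 degrees, less where a joint would pass 70% of its speed; a pose out of reach is approached as far as the arm can. A call with a gripper value outside its range is refused whole. The fingers move at their own pace and stop on an object; the grip force is fixed at half the most. Time passes only in rows, so rows that do not move let the fingers close. It gives the time, the measured TCP pose, the force and the opening at its end, in the units of the state.
- monitor.get_obs(): the state, without advancing time (a new reading comes with each control period).
- imaging.camera(name): name is "scene" or "top"; returns a dict with "img" (480x640x3 uint8, red, green, blue), "vfov" (degrees; the focal length in pixels is half the picture's height over the tangent of half this angle, whatever the lens; pixels are square), "cx", "cy" (the principal point, pixels), "origin" and "orientation" of the camera in the world. Camera axes: x right, y down, z forward; pixel columns grow to the right and rows downward; lengths in m; the calibration is good to about 2 mm. A picture is of the moment at which its call begins. There is no depth.
- order.hand_in(): hands the job in, once; it reports no verdict.
Trained networks look in the newest picture that a camera, given by its name, has taken for a name from the list of things; names that differ only in an ending like _2 or _b are one class to them, and where a whole thing is asked for, a point or a joint stands for the part that bears it (a point fixed in the world has none). Each returns a list of dicts, best first, with "confidence" (0 to 1); they miss things now and then, are a little off and sometimes report something else, mostly with a low value. They report only what shows in the picture. A call takes as long as a camera call.
- spotter.recognise(camera, thing): "at" ([x, y, z] in m, in the coordinates of the camera as it stood for that picture, good to about 4 mm: the middle of the surface that is visible of it).
- spotter.tip_of(camera, thing): "at" ([x, y, z] in m, in the coordinates of the camera as it stood for that picture, good to about 4 mm: a listed point, or the origin of a listed thing).
The state is a dict: "time_s": time; "q": joint angles; "dq": joint speeds; "joint_efforts": joint torques, N m; "eef_pos": TCP position; "eef_rot": TCP orientation; "wrist_force": force on the tool from outside, world axes, zero at the start; "torque": the same for the moment, N m; "opening": opening from 0.0 (shut) to 1.0 (fully open).
Only numpy, scipy, OpenCV 4.12 (cv2) and the standard library are available. Lean on these libraries where they do the work, as an engineer would, in place of code of your own. Each camera call takes 0.05 s, during which the arm holds its last target. There are 200 camera calls.

## Task

The sled of the bridge-drilling jig is stuck on its rods with dried glue: push it towards the drill bridge until it breaks free, then slide it on slowly until it comes up against the stop hidden underneath it, without ramming or forcing the stop. When the sled is fully home, push the black locking knob on it all the way down so that the pin drops into its hole and the sled stays locked there. Leave the tools around the jig where they lie.

Things in the scene. Friction and masses are not known exactly. Their poses are not given: they have to be found in the camera images.
- jig: Drilling jig, fixed: plywood base 150 x 290 x 18 mm, wooden end blocks 54 mm high, two steel rods along its y, and at y = +148 mm an aluminium drill bridge across the rods (150 mm across, 36 mm wide along y, top at 96 mm, bush to 103 mm). Origin: on the base's underside, mid-width, 85 mm from its -y end. x across the jig, y along the rods (the sled travels to +y), z up.
- sled (a joint): Travel of the sled along jig +y, in m; starts between 0 and 0.012. The sled is a plate 120 x 135 mm, top 60 mm above the bench, carrying a rosewood blank (clips to 80 mm). Up to about 0.017 dried glue holds it: 8 to 16 N to move; then about 3 N. A rigid stop under it, unseen, ends the travel somewhere between 0.048 and 0.074, different each time: feel for it, keep below 30 N.
- push_block (a point): Centre of the upright wooden push block at the -y end of the sled: 50 mm along jig x, 16 mm along jig y, from 60 to 106 mm above the bench; this point is 83 mm above the bench. It moves with the sled. Behind it (-y side) stands nothing higher than 60 mm, so it can be pushed there from above with closed fingers.
- lock_knob (a point): Top centre of the black mushroom knob of the locking pin on the sled: 23 mm in diameter, top 94 mm above the bench when up, 84 mm when fully down. It stands 40 mm to the +x side of the push block's centre and 38 mm ahead (+y) of it, and moves with the sled.
- lock (a joint): How far the locking pin is pressed down, in m: 0 up, 0.010 fully down. It moves with about 4 N and stays where it is left (no spring). It goes down fully only when the sled is within about 4 mm of its stop; elsewhere the pin lands on a steel bar after about 2 mm and must not be forced (stay below 25 N).
- glue_bottle: White squeeze bottle with a red tip, 56 mm wide, 196 mm high, standing loose behind the jig; origin at the centre of its underside. Leave it alone.
- chisel: Narrow chisel with a wooden handle, 250 mm long, lying loose in front of the guitar headstock, right of the jig; origin under its middle. Leave it alone.
- square: Small try square with a wooden stock, 132 x 85 mm, lying loose between the guitar headstock and the squeeze bottle; origin under its middle. Leave it alone.

How it is judged:
By the outcome, as a careful person would: the job done as asked, in the order asked, and still so for the second after the job is handed in, with the robot touching nothing.
It also fails if it takes over 48 s, if anything falls off the work surface, if the arm or the gripper's body presses on something with over 40 N, if the wrist force passes 120 N, or if a joint passes its speed limit or range.

## Working session

There is one attempt and no reset: what is moved stays moved. The work goes in short steps, Python scripts to look and compute and a shell command to move; the robot and the scene stay as the last step left them, time stands still between calls to the robot, and variables do not carry over. Pictures are saved under pics/ and viewed, about 8 in all and at most 12, crops included, and the job is handed in when it is done.

```bash
mkdir -p pics
cat > h.py <<'E'
import numpy as np,cv2
from bench import monitor, imaging, order, spotter, ctrl
from scipy.spatial.transform import Rotation as R
def cam(n):
    c=imaging.camera(n); q=np.array(c["orientation"])
    c["R"]=R.from_quat(q[[1,2,3,0]]).as_matrix(); c["o"]=np.array(c["origin"]); c["f"]=240/np.tan(np.radians(c["vfov"])/2); return c
def w(c,p): return c["o"]+c["R"]@np.array(p)
def pix(c,p):
    d=c["R"].T@(np.array(p)-c["o"]); return np.array([c["cx"]+c["f"]*d[0]/d[2],c["cy"]+c["f"]*d[1]/d[2]])
def ray(c,u,v,z):
    d=c["R"]@np.array([(u-c["cx"])/c["f"],(v-c["cy"])/c["f"],1]); return c["o"]+d*(z-c["o"][2])/d[2]
def save(c,n,crop=None):
    i=c["img"][:,:,::-1]
    if crop: x0,y0,x1,y1,s=crop; i=cv2.resize(i[y0:y1,x0:x1],None,fx=s,fy=s)
    cv2.imwrite(f"pics/{n}.png",i)
E
python3 - <<'E'
from h import *
np.set_printoptions(precision=4,suppress=True)
for n in ("scene","top"):
    c=cam(n); save(c,n+"0"); print(n,c["o"],c["f"],c["R"][:,2])
    for t in ("jig","push_block","lock_knob","glue_bottle","chisel","square"):
        for d in spotter.tip_of(n,t)[:2]:
            p=w(c,d["at"]); print(t,round(d["confidence"],2),p,pix(c,p))
o=monitor.get_obs(); print(o)
E
```

```text
scene [0.1722 0.824  0.5516] 442.54570520542524 [ 0.5311 -0.6584 -0.5334]
jig 0.92 [ 0.5209  0.4536 -0.0008] [294.0706 362.5821]
push_block 0.97 [0.4734 0.4394 0.0839] [321.8963 331.9755]
lock_knob 0.46 [0.5196 0.4094 0.0918] [310.2497 305.2287]
glue_bottle 0.66 [0.7813 0.0829 0.0033] [311.4222 222.7275]
chisel 0.58 [0.4548 0.151  0.0008] [417.3311 285.5656]
square 0.88 [0.6941 0.1808 0.0029] [314.4599 251.7899]
top [0.5112 0.256  0.94  ] 434.506181494749 [ 0.1255  0.0043 -0.9921]
jig 0.64 [0.5221 0.447  0.0051] [232.3567 291.5264]
jig 0.45 [0.4566 0.1527 0.0004] [370.6978 320.171 ]
push_block 0.93 [0.4697 0.4435 0.0811] [225.9859 318.227 ]
lock_knob 0.64 [0.5156 0.4086 0.0957] [242.6237 294.2329]
glue_bottle 0.73 [0.5157 0.4086 0.0964] [242.56   294.1743]
glue_bottle 0.55 [0.7778 0.0811 0.0009] [398.3592 172.7509]
chisel 0.59 [0.4554 0.1503 0.0015] [371.8942 320.7453]
square 0.81 [0.7056 0.1847 0.    ] [352.5323 205.593 ]
{'time_s': 0.7, 'q': array([-1.3093,  0.1808,  1.607 ,  0.    ,  1.3538, -0.2063]), 'dq': array([-0.0006,  0.0001,  0.0013, -0.0007,  0.0003, -0.0008]), 'joint_efforts': array([  0.0009, -44.4718, -35.1615,  -0.    ,   0.0006,  -0.    ]), 'eef_pos': array([ 0.2593, -0.5132,  0.1977]), 'eef_rot': array([0.    , 0.9728, 0.2318, 0.    ]), 'wrist_force': array([-0.1446, -0.0333,  0.0255]), 'torque': array([ 0.0005, -0.0299, -0.053 ]), 'opening': 1.0021925449328724}
```

View pics/scene0.png

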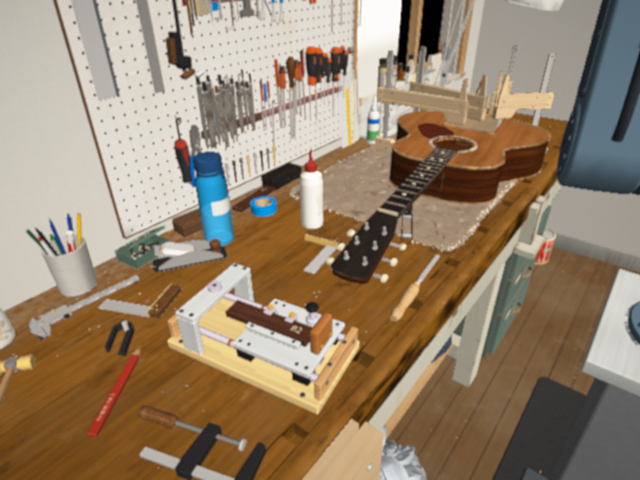

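View pics/top0.png

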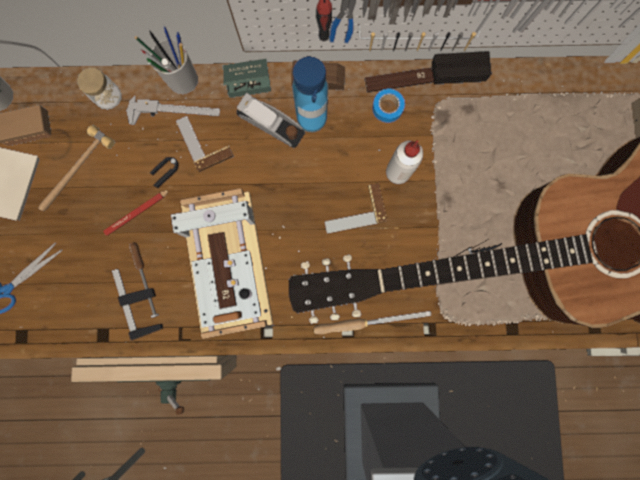

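The scene view shows the jig with its block at (322,332), knob at (312,307) and bridge at upper left. In the top view the block is at (228,317), the knob at (244,293) and the bush at (209,215), so the sled travels to about world +x. A close crop will give the yaw.

Run:
```python
from h import *
np.set_printoptions(precision=4,suppress=True)
c=cam("top"); save(c,"crop",(160,185,285,345,3.7))
cs=cam("scene")
b=ray(c,209,215,.103); print("bush",b)
for n,cc in (("scene",cs),("top",c)):
    for t in ("push_block","lock_knob"):
        for d in spotter.tip_of(n,t)[:1]: print(n,t,w(cc,d["at"]))
```

```text
bush [0.6707 0.474  0.103 ]
scene push_block [0.4704 0.4399 0.0833]
scene lock_knob [0.5191 0.4079 0.0897]
top push_block [0.4689 0.4402 0.0826]
top lock_knob [0.5145 0.4059 0.0956]
```

View pics/crop.png

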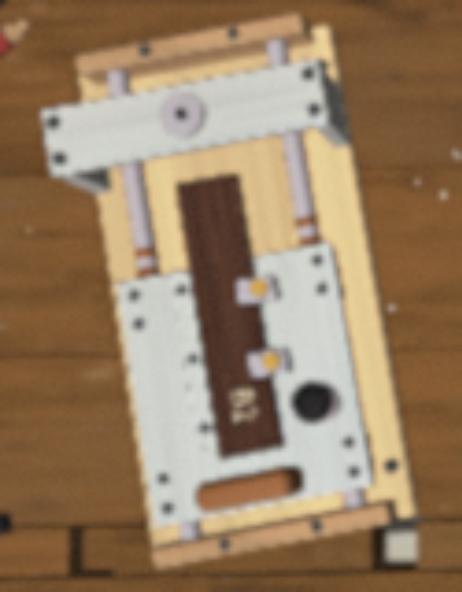

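```bash
python3 -m pendant '[[[0,20,10,0,0],[10,60,10,-8,0],[10,60,0,-8,0],[10,60,0,0,0],[10,60,0,0,0],[10,60,0,0,0],[10,60,0,0,0],[10,60,0,0,0]]]'
```

```text
time_s: 2.0
eef_pos: [0.3294, -0.0716, 0.2181]
eef_rot: [0.0, 0.996, 0.094, 0.001]
wrist_force: [1.9, 0.1, 1.1]
opening: -0.005
```

```bash
python3 - <<'E'
from h import *
np.set_printoptions(precision=4,suppress=True)
c=cam("top")
f=lambda u,v,z: ray(c,160+u/3.7,185+v/3.7,z)
b=f(182,114,.103);p=f(248,488,.106);k=f(315,401,.094)
l=f(202,498,.106);r=f(300,480,.106)
print("bush,block,knob",b,p,k,"block ends",l,r)
d=b-p;print(np.degrees(np.arctan2(d[1],d[0])), np.degrees(np.arctan2(l[0]-r[0],l[1]-r[1])))
y=np.radians(10);yj=np.array([np.cos(y),np.sin(y)]);xj=np.array([np.sin(y),-np.cos(y)])
print((k-p)[:2]@xj,(k-p)[:2]@yj,(b-p)[:2]@xj)
print("knob pred from block",p[:2]+.04*xj+.038*yj)
print("approach (45mm behind)",p[:2]-.045*yj)
E
python3 -m pendant '[[[12,62,0,0,0],[12,62,0,0,0],[12,62,0,0,0],[12,62,0,0,0],[12,62,0,0,0],[12,62,0,0,0],[12,62,0,0,0],[2,20,0,0,0]]]'
```

```text
bush,block,knob [0.6691 0.4736 0.103 ] [0.4734 0.4361 0.106 ] [0.5171 0.4041 0.094 ] block ends [0.4687 0.4596 0.106 ] [0.477  0.4095 0.106 ]
10.843446132242802 -9.340579862013653
0.03916506814263079 0.037503760724365336 -0.002933375362147394
knob pred from block [0.5178 0.4033]
approach (45mm behind) [0.4291 0.4283]
time_s: 3.05
eef_pos: [0.4144, 0.379, 0.2171]
eef_rot: [-0.0, 0.995, 0.096, -0.0]
wrist_force: [-0.8, -0.6, -0.2]
opening: 0.001
```

```bash
python3 -m pendant '[[[9,26,-10,0,0],[9,25,-40,0,0],[0,0,-45,0,0],[0,0,-30,0,0],[0,0,-16,0,0],[0,0,0,0,0],[0,0,0,0,0]]]'
python3 - <<'E'
from h import *
c=cam("scene"); save(c,"s1",(200,200,420,420,2.7)); print(monitor.get_obs()["wrist_force"])
E
```

```text
time_s: 3.92
eef_pos: [0.4336, 0.4277, 0.0784]
eef_rot: [-0.001, 0.996, 0.094, 0.001]
wrist_force: [-0.2, 0.1, -0.5]
opening: -0.003
[-0.3068109   0.26434343  0.06357806]
```

View pics/s1.png

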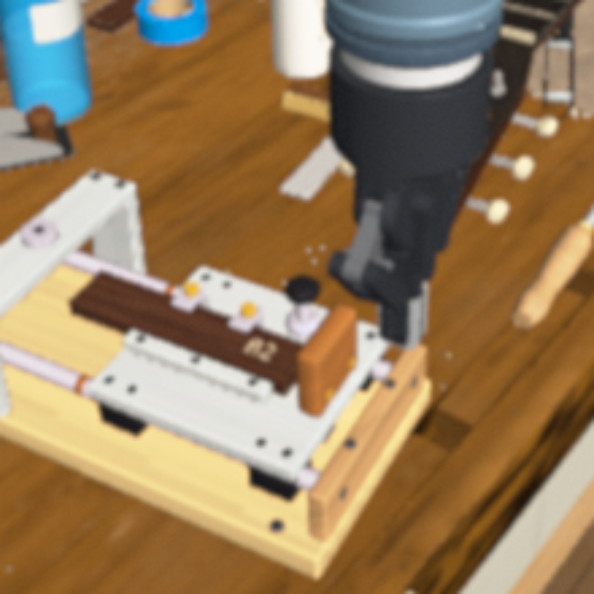

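Run:
```python
from h import *
c=cam("scene"); o=monitor.get_obs()
f=lambda p:((pix(c,p)-200)*2.7).round()
print("tcp",f(o["eef_pos"]))
for z in (.06,.106): print("block",z,f([.472,.437,z]),"ends",f([.472-.0044,.437+.0246,z]),f([.472+.0044,.437-.0246,z]))
t=cam("top"); save(t,"t1",(160,185,320,345,3.7)); print((pix(t,o["eef_pos"])-[160,185])*3.7)
```

```text
tcp [400. 383.]
block 0.06 [334. 386.] ends [313. 415.] [354. 358.]
block 0.106 [333. 325.] ends [312. 354.] [354. 298.]
[274.13058243 561.92147867]
```

View pics/t1.png

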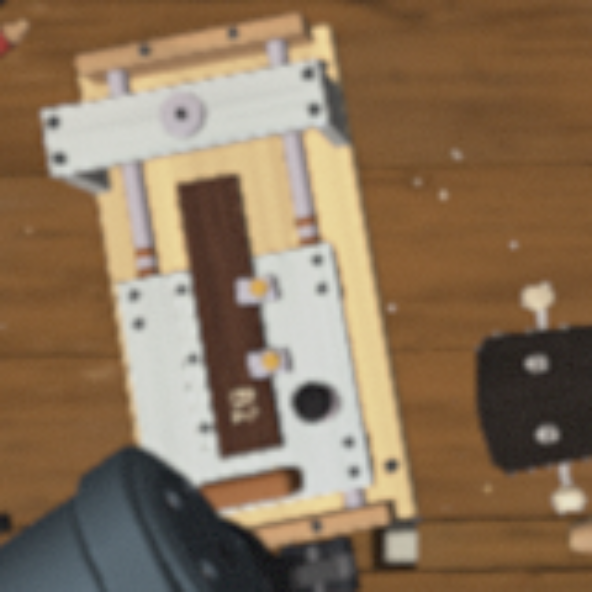

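Run:
```python
from h import *
c=cam("scene"); o=monitor.get_obs(); print(o["eef_pos"],o["eef_rot"],o["opening"],o["q"])
s=5;x0,y0=300,200
i=cv2.resize(c["img"][y0:y0+160,x0:x0+110,::-1].copy(),None,fx=s,fy=s,interpolation=cv2.INTER_CUBIC)
i=cv2.resize(c["img"][200:310+40,280:400,::-1].copy(),None,fx=4,fy=4,interpolation=cv2.INTER_CUBIC)
for dz in (0,.019,.073,.12):
    u=((pix(c,o["eef_pos"]+[0,0,dz])-[280,200])*4).astype(int); print(dz,u); cv2.circle(i,tuple(map(int,u)),4,(0,255,0),-1)
a=np.radians(10.8)
for sx in(-1,1):
  for sy in (-1,1):
    q=o["eef_pos"]+.011*sx*np.array([np.cos(a),np.sin(a),0])+.0145*sy*np.array([np.sin(a),-np.cos(a),0])
    cv2.circle(i,tuple(map(int,(pix(c,q)-[280,200])*4)),3,(0,0,255),-1)
cv2.imwrite("pics/ov.png",i)
```

```text
[0.43318452 0.42779047 0.07806896] [-5.37557823e-04  9.95555777e-01  9.41668186e-02  1.00783664e-03] -0.003512061814351462 [ 5.84414003e-01  3.80611694e-01  1.61435540e+00 -2.89430160e-07
  1.14434108e+00  1.96659723e+00]
0 [273 568]
0.019 [274 530]
0.073 [278 415]
0.12 [281 306]
```

View pics/ov.png

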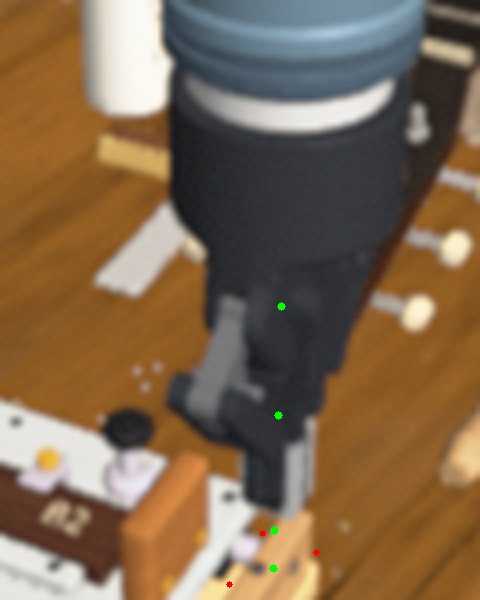

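```bash
ls
python3 - <<'E'
from h import *
o=monitor.get_obs(); p=o["eef_pos"]
t=cam("top")
s=4;i=cv2.resize(t["img"][290:360,180:300,::-1].copy(),None,fx=6,fy=6,interpolation=cv2.INTER_CUBIC)
P=lambda q:tuple(map(int,(pix(t,q)-[180,290])*6))
a=np.radians(10.8);X=np.array([np.cos(a),np.sin(a),0]);Y=np.array([np.sin(a),-np.cos(a),0])
for z,col in ((0,(0,0,255)),(.073,(0,255,0)),(.15,(255,0,0))):
  for sx in(-1,1):
    for sy in (-1,1):
      h=(.011,.0145) if z==0 else (.038,.0425)
      q=P(p+h[0]*sx*X+h[1]*sy*Y+[0,0,z]); cv2.circle(i,q,4,col,-1)
cv2.imwrite("pics/ovt.png",i); print(ctrl.tcp_to_grasp, dir(ctrl))
E
```

```text
h.py
pics
0.0187 ['MotionError', '__class__', '__delattr__', '__dict__', '__dir__', '__doc__', '__eq__', '__format__', '__ge__', '__getattribute__', '__getstate__', '__gt__', '__hash__', '__init__', '__init_subclass__', '__le__', '__lt__', '__module__', '__ne__', '__new__', '__reduce__', '__reduce_ex__', '__repr__', '__setattr__', '__sizeof__', '__str__', '__subclasshook__', '__weakref__', 'tcp_to_grasp']
```

View pics/ovt.png

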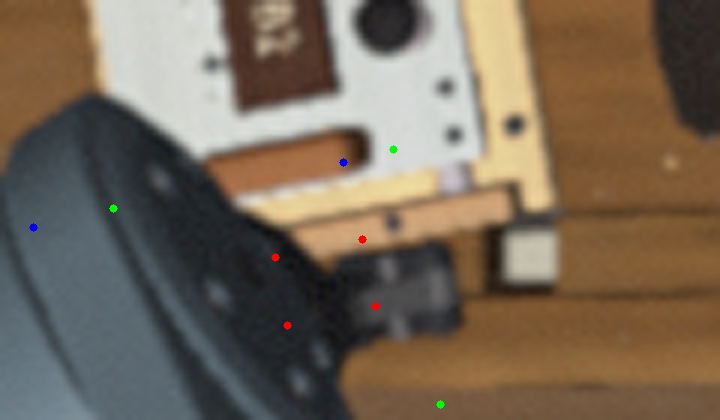

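The scene overlay puts the fingertips about 15–20 mm higher than the reported pose. The top view agrees with the reported xy. I'll go a little lower, staying above the 60 mm parts, and settle the position by touch.

```bash
python3 -m pendant '[[[0,0,-7,0,0],[0,0,-5,0,0],[0,0,0,0,0],[6,1.6,0,0,0],[6,1.6,0,0,0],[2,0.4,0,0,0]]]'; python3 -m pendant '[[[2,0.4,0,0,0],[1,0.2,0,0,0],[1,0.2,0,0,0]]]'
```

```text
time_s: 4.92
eef_pos: [0.4473, 0.4311, 0.0649]
eef_rot: [-0.0, 0.996, 0.094, 0.0]
wrist_force: [0.4, 0.5, -1.5]
opening: -0.004
time_s: 5.3
eef_pos: [0.4504, 0.4317, 0.0647]
eef_rot: [0.0, 0.996, 0.094, -0.0]
wrist_force: [0.5, -1.3, -0.5]
opening: 0.003
```

```bash
for i in 1 ; do python3 -m pendant '[[[1,0.2,0,0,0],[1,0.2,0,0,0]]]';python3 -m pendant '[[[1,0.2,0,0,0],[1,0.2,0,0,0]]]';python3 -m pendant '[[[1,0.2,0,0,0],[0,0,0,0,0]]]'; done
```

```text
time_s: 5.55
eef_pos: [0.4524, 0.4321, 0.0647]
eef_rot: [-0.0, 0.996, 0.094, -0.0]
wrist_force: [0.7, -0.3, -0.8]
opening: -0.001
time_s: 5.8
eef_pos: [0.4545, 0.4325, 0.0647]
eef_rot: [0.0, 0.996, 0.094, 0.0]
wrist_force: [-0.1, -0.1, -0.4]
opening: -0.002
time_s: 6.05
eef_pos: [0.4554, 0.4327, 0.0646]
eef_rot: [0.0, 0.996, 0.094, -0.0]
wrist_force: [-0.2, -0.3, 0.4]
opening: -0.004
```

```bash
python3 -m pendant '[[[1,0.2,0,0,0],[1,0.2,0,0,0]]]';python3 -m pendant '[[[1,0.2,0,0,0],[1,0.2,0,0,0]]]'
python3 - <<'E'
from h import *
c=cam("scene"); save(c,"s2",(260,220,400,360,4)); print(monitor.get_obs()["wrist_force"])
E
```

```text
time_s: 6.3
eef_pos: [0.4558, 0.4328, 0.0645]
eef_rot: [0.0, 0.996, 0.094, -0.002]
wrist_force: [-7.7, -2.4, 6.4]
opening: 0.0
time_s: 6.55
eef_pos: [0.4569, 0.4329, 0.0645]
eef_rot: [0.001, 0.996, 0.094, -0.003]
wrist_force: [-9.1, -2.8, 7.4]
opening: 0.001
[-7.10151945 -2.73760743  5.82204657]
```

View pics/s2.png

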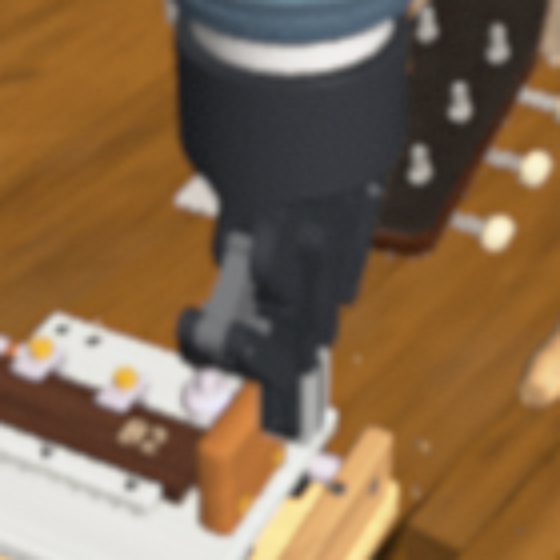

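```bash
python3 -m pendant '[[[0,0,4,0,0],[0,0,0,0,0]]]'
python3 - <<'E'
from h import *
np.set_printoptions(precision=3,suppress=True)
o=monitor.get_obs(); print(o["wrist_force"],o["torque"],o["eef_pos"])
c=cam("top")
o=monitor.get_obs(); print(o["wrist_force"],o["torque"])
for n in("top","scene"):
    if n=="scene": c=cam(n)
    for d in spotter.tip_of(n,"push_block")[:1]: print(n,w(c,d["at"]))
save(c,"s3",(260,220,400,360,4))
E
```

```text
time_s: 6.85
eef_pos: [0.4576, 0.433, 0.0678]
eef_rot: [0.001, 0.996, 0.094, -0.002]
wrist_force: [-6.2, -0.9, 0.4]
opening: 0.001
[-6.211 -0.909  0.392] [-0.201  1.04  -0.025] [0.458 0.433 0.068]
[-5.978 -0.784  0.299] [-0.191  1.059  0.004]
top [0.469 0.438 0.083]
scene [0.474 0.439 0.083]
```

```bash
P='import h;o=h.monitor.get_obs();print(o["wrist_force"])'; python3 -m pendant '[[[1,0.2,0,0,0],[1,0.2,0,0,0]]]';python3 -m pendant '[[[1,0.2,0,0,0],[1,0.2,0,0,0]]]';python3 -m pendant '[[[1,0.2,0,0,0],[1,0.2,0,0,0]]]'
```

```text
time_s: 7.3
eef_pos: [0.4585, 0.4332, 0.0677]
eef_rot: [0.001, 0.996, 0.094, -0.003]
wrist_force: [-10.4, -2.0, 3.3]
opening: 0.002
time_s: 7.55
eef_pos: [0.4605, 0.4335, 0.0677]
eef_rot: [0.001, 0.996, 0.094, -0.003]
wrist_force: [-9.3, -2.5, 2.5]
opening: -0.001
time_s: 7.8
eef_pos: [0.4625, 0.4339, 0.0677]
eef_rot: [0.001, 0.996, 0.094, -0.003]
wrist_force: [-10.0, -3.0, 2.5]
opening: 0.001
```

```bash
python3 -m pendant '[[[1,0.2,0,0,0],[1,0.2,0,0,0],[1,0.2,0,0,0],[1,0.2,0,0,0]]]';python3 -m pendant '[[[1,0.2,0,0,0],[1,0.2,0,0,0],[1,0.2,0,0,0],[1,0.2,0,0,0]]]';python3 -m pendant '[[[1,0.2,0,0,0],[1,0.2,0,0,0],[1,0.2,0,0,0],[1,0.2,0,0,0]]]'
```

```text
time_s: 8.3
eef_pos: [0.4694, 0.4354, 0.0685]
eef_rot: [0.0, 0.996, 0.094, -0.0]
wrist_force: [-2.3, -0.6, -1.2]
opening: 0.0
time_s: 8.8
eef_pos: [0.4735, 0.4362, 0.0687]
eef_rot: [0.0, 0.996, 0.094, -0.0]
wrist_force: [-2.2, -1.8, -2.5]
opening: -0.003
time_s: 9.3
eef_pos: [0.4775, 0.437, 0.0687]
eef_rot: [0.0, 0.996, 0.094, -0.0]
wrist_force: [-2.6, -2.7, -1.0]
opening: -0.002
```

```bash
python3 -m pendant '[[[1,0.2,0,0,0],[1,0.2,0,0,0],[1,0.2,0,0,0],[1,0.2,0,0,0],[1,0.2,0,0,0],[1,0.2,0,0,0]]]';python3 -m pendant '[[[1,0.2,0,0,0],[1,0.2,0,0,0],[1,0.2,0,0,0],[1,0.2,0,0,0]]]';python3 -m pendant '[[[1,0.2,0,0,0],[1,0.2,0,0,0],[1,0.2,0,0,0]]]'
```

```text
time_s: 10.05
eef_pos: [0.4836, 0.4383, 0.0687]
eef_rot: [0.0, 0.996, 0.094, 0.0]
wrist_force: [-2.5, -2.1, -1.3]
opening: 0.002
time_s: 10.55
eef_pos: [0.4875, 0.4391, 0.0687]
eef_rot: [-0.0, 0.996, 0.094, 0.0]
wrist_force: [-2.6, -2.0, -0.7]
opening: -0.003
time_s: 10.92
eef_pos: [0.4905, 0.4397, 0.0687]
eef_rot: [-0.0, 0.996, 0.094, 0.0]
wrist_force: [-1.2, -2.6, -0.3]
opening: -0.002
```

```bash
python3 -m pendant '[[[1,0.2,0,0,0],[1,0.2,0,0,0],[1,0.2,0,0,0]]]'|sed -n '2p;4p';python3 -m pendant '[[[1,0.2,0,0,0],[1,0.2,0,0,0],[1,0.2,0,0,0]]]'|sed -n '2p;4p'
```

```text
eef_pos: [0.4935, 0.4403, 0.0687]
wrist_force: [-2.2, -3.0, 0.5]
eef_pos: [0.4965, 0.4409, 0.0687]
wrist_force: [-2.2, -2.1, 0.1]
```

```bash
python3 -m pendant '[[[1,0.2,0,0,0],[1,0.2,0,0,0],[1,0.2,0,0,0]]]'|sed -n '2p;4p'
```

```text
eef_pos: [0.4995, 0.4415, 0.0687]
wrist_force: [-2.2, -1.7, 0.5]
```

```bash
python3 -m pendant '[[[1,0.2,0,0,0],[1,0.2,0,0,0]]]'|sed -n '2p;4p'
```

```text
eef_pos: [0.5015, 0.442, 0.0687]
wrist_force: [-2.2, -1.4, -0.4]
```

```bash
python3 -m pendant '[[[1,0.2,0,0,0],[1,0.2,0,0,0],[1,0.2,0,0,0]]]'|sed -n '2p;4p'
```

```text
eef_pos: [0.5045, 0.4425, 0.0687]
wrist_force: [-1.7, -2.0, -0.4]
```

```bash
python3 -m pendant '[[[1,0.2,0,0,0],[1,0.2,0,0,0],[1,0.2,0,0,0]]]'|sed -n '2p;4p'
```

```text
eef_pos: [0.506, 0.4428, 0.0685]
wrist_force: [-7.9, -4.3, 4.9]
```

```bash
python3 -m pendant '[[[1,0.2,0,0,0],[1,0.2,0,0,0]]]'|sed -n '2p;4p'
```

```text
eef_pos: [0.5061, 0.4428, 0.0684]
wrist_force: [-16.1, -6.8, 10.8]
```

The force rises to 17 N with no further motion at x≈0.506, so this is the stop, at roughly 58 mm of travel. I'll back off, rise and locate the knob.

```bash
python3 -m pendant '[[[-3,-0.6,0,0,0],[-8,-1.6,0,0,0],[-8,-1.6,20,0,0],[0,0,50,0,0],[-20,0,20,0,0],[-10,0,0,0,0],[0,0,0,0,0]]]'
python3 - <<'E'
from h import *
np.set_printoptions(precision=4,suppress=True)
for n in("top","scene"):
    c=cam(n)
    for t in("push_block","lock_knob"):
        for d in spotter.tip_of(n,t)[:1]: print(n,t,round(d["confidence"],2),w(c,d["at"]))
    p=[.5675,.4134,.094]; print(pix(c,p))
    i=cv2.resize(c["img"][230:330,200:350,::-1],None,fx=4,fy=4)
    cv2.circle(i,tuple(map(int,(pix(c,p)-[200,230])*4)),2,(0,255,0),-1)
    cv2.imwrite(f"pics/k{n}.png",i)
a=cv2.imread("pics/ktop.png");b=cv2.imread("pics/kscene.png");cv2.imwrite("pics/kk.png",cv2.resize(np.vstack([a,b]),(450,600)))
E
```

```text
time_s: 14.18
eef_pos: [0.4594, 0.4396, 0.1576]
eef_rot: [0.0, 0.996, 0.095, -0.0]
wrist_force: [0.5, -0.5, -0.4]
opening: -0.002
top lock_knob 0.5 [0.564  0.4184 0.0931]
[240.4556 267.4283]
scene lock_knob 0.69 [0.5689 0.4193 0.0912]
[285.9185 293.925 ]
```

View pics/kk.png

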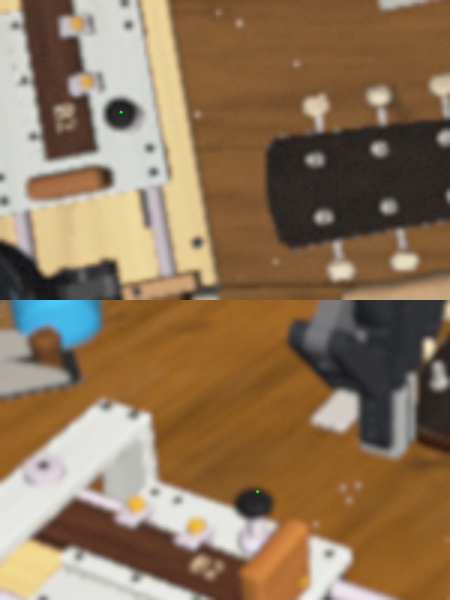

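```bash
python3 -m pendant '[[[40,-9,0,0,0],[40,-9,0,0,0],[27.6,-6.6,0,0,0],[0,0,-20,0,0],[0,0,-20,0,0],[0,0,-7,0,0],[0,0,0,0,0]]]'
python3 - <<'E'
from h import *
np.set_printoptions(precision=4,suppress=True)
o=monitor.get_obs(); print(o["eef_pos"],o["wrist_force"])
L=[]
for n,(x,y) in(("top",(200,230)),("scene",(240,210))):
    c=cam(n); i=cv2.resize(c["img"][y:y+110,x:x+110,::-1],None,fx=4,fy=4,interpolation=cv2.INTER_CUBIC)
    cv2.circle(i,tuple(map(int,(pix(c,o["eef_pos"])-[x,y])*4)),3,(0,255,0),-1); L.append(i)
cv2.imwrite("pics/k2.png",cv2.resize(np.hstack(L),(800,400)))
E
```

```text
time_s: 15.35
eef_pos: [0.5666, 0.4153, 0.1104]
eef_rot: [0.0, 0.996, 0.095, -0.001]
wrist_force: [0.9, -0.2, 0.4]
opening: 0.002
[0.5666 0.4153 0.1104] [ 0.8703 -0.1881  0.3873]
```

View pics/k2.png

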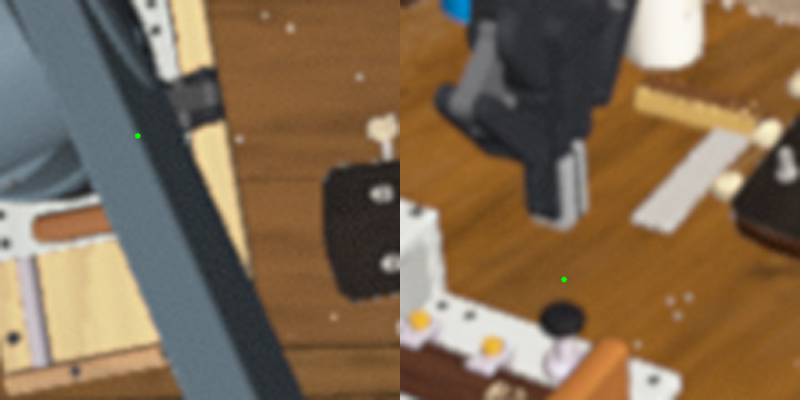

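```bash
python3 -m pendant '[[[0,0,-6,0,0],[0,0,-4,0,0],[0,0,-2,0,0],[0,0,-2,0,0]]]'|sed -n '2p;4p'; python3 -m pendant '[[[0,0,-1,0,0],[0,0,-1,0,0],[0,0,-1,0,0]]]'|sed -n '2p;4p';python3 -m pendant '[[[0,0,-1,0,0],[0,0,-1,0,0]]]'|sed -n '2p;4p'
```

```text
eef_pos: [0.5681, 0.4151, 0.0976]
wrist_force: [-1.2, 0.8, -0.1]
eef_pos: [0.5681, 0.4151, 0.0947]
wrist_force: [-0.0, 0.6, 0.5]
eef_pos: [0.5681, 0.4151, 0.0927]
wrist_force: [-0.1, 0.9, 0.2]
```

```bash
python3 -m pendant '[[[0,0,-1,0,0],[0,0,-1,0,0],[0,0,-1,0,0]]]'|sed -n '2p;4p'; python3 -m pendant '[[[0,0,-1,0,0],[0,0,-1,0,0]]]'|sed -n '2p;4p'
python3 - <<'E'
from h import *
o=monitor.get_obs()
L=[]
for n,(x,y) in(("top",(200,230)),("scene",(240,210))):
    c=cam(n); i=cv2.resize(c["img"][y:y+110,x:x+110,::-1],None,fx=4,fy=4,interpolation=cv2.INTER_CUBIC)
    L.append(i)
cv2.imwrite("pics/k3.png",cv2.resize(np.hstack(L),(800,400)))
E
```

```text
eef_pos: [0.568, 0.4151, 0.0896]
wrist_force: [-0.7, 0.6, -0.4]
eef_pos: [0.568, 0.4151, 0.0876]
wrist_force: [-0.5, -1.0, -0.0]
```

View pics/k3.png

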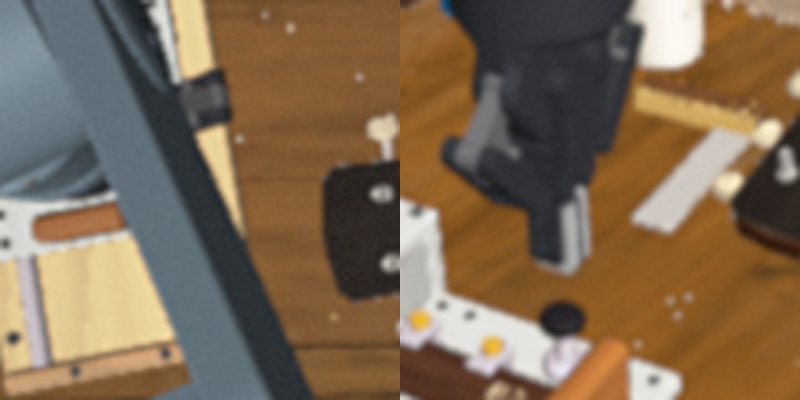

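```bash
python3 -m pendant '[[[0,0,-2,0,0],[0,0,-2,0,0],[0,0,-2,0,0],[0,0,-2,0,0]]]'|sed -n '2p;4p'; python3 -m pendant '[[[0,0,-1,0,0],[0,0,-1,0,0],[0,0,-1,0,0]]]'|sed -n '2p;4p'
```

```text
eef_pos: [0.568, 0.4151, 0.0795]
wrist_force: [-1.0, -0.2, 0.6]
eef_pos: [0.5681, 0.4151, 0.0767]
wrist_force: [-0.5, -0.3, 0.4]
```

```bash
python3 -m pendant '[[[0,0,-1,0,0],[0,0,-1,0,0],[0,0,-1,0,0]]]'|sed -n '2p;4p'
```

```text
eef_pos: [0.5681, 0.4151, 0.0736]
wrist_force: [-0.3, -0.1, -0.4]
```

```bash
python3 -m pendant '[[[0,0,-1,0,0],[0,0,-1,0,0]]]'|sed -n '2p;4p'
```

```text
eef_pos: [0.568, 0.4151, 0.0716]
wrist_force: [-1.1, -0.4, 0.1]
```

```bash
python3 -m pendant '[[[0,0,-1,0,0],[0,0,-1,0,0]]]'|sed -n '2p;4p'
```

```text
eef_pos: [0.568, 0.4151, 0.0696]
wrist_force: [0.9, -0.7, 0.9]
```

```bash
python3 -m pendant '[[[0,0,-1,0,0],[0,0,-1,0,0]]]'|sed -n '2p;4p'
```

```text
eef_pos: [0.568, 0.4151, 0.0676]
wrist_force: [1.1, -0.4, 0.1]
```

```bash
python3 -m pendant '[[[0,0,-1,0,0],[0,0,-1,0,0]]]'|sed -n '2p;4p'
python3 - <<'E'
from h import *
c=cam("scene"); np.save("pics/sc.npy",c["img"])
for d in spotter.tip_of("scene","lock_knob")[:2]: p=w(c,d["at"]);print(d["confidence"],p,pix(c,p))
x,y=260,240
i=cv2.resize(c["img"][y:y+100,x:x+100,::-1],None,fx=6,fy=6,interpolation=cv2.INTER_CUBIC)
cv2.imwrite("pics/k4.png",i)
E
```

```text
eef_pos: [0.568, 0.4151, 0.0656]
wrist_force: [-0.6, 0.5, -0.6]
0.5 [0.57109027 0.41700834 0.09246525] [282.86381646 294.93744296]
```

View pics/k4.png

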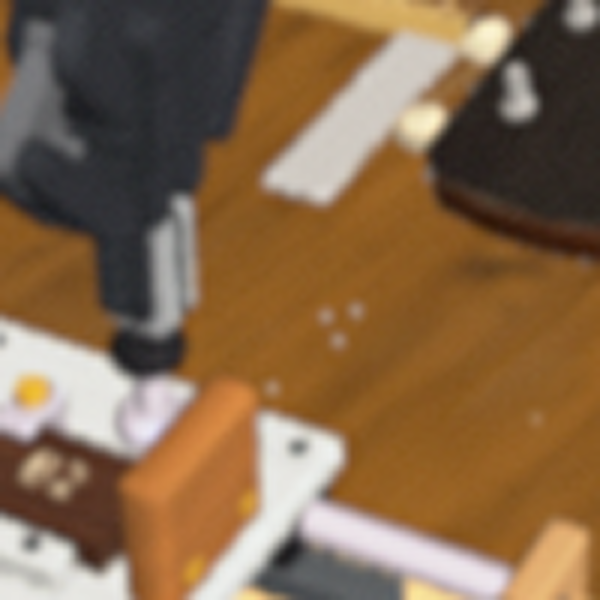

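The fingertips at (150,325) sit right over the knob at (150,345), nearly touching. So the true tip is about 28 mm above the reported z. I'll press on by feel.

```bash
python3 -m pendant '[[[0,0,-1,0,0],[0,0,-1,0,0]]]'|sed -n '2p;4p'
```

```text
eef_pos: [0.5681, 0.4151, 0.0637]
wrist_force: [-0.8, -0.1, -0.2]
```

```bash
python3 -m pendant '[[[0,0,-1,0,0],[0,0,-1,0,0]]]'|sed -n '2p;4p'
```

```text
eef_pos: [0.568, 0.4151, 0.0616]
wrist_force: [-0.2, -0.9, -0.1]
```

```bash
python3 -m pendant '[[[0,0,-1,0,0],[0,0,-1,0,0]]]'|sed -n '2p;4p'
```

```text
eef_pos: [0.5682, 0.4151, 0.06]
wrist_force: [-1.5, -0.7, 3.0]
```

```bash
python3 -m pendant '[[[0,0,-1,0,0],[0,0,-1,0,0]]]'|sed -n '2p;4p'
```

```text
eef_pos: [0.5681, 0.4152, 0.058]
wrist_force: [-1.2, -0.9, 3.1]
```

```bash
python3 -m pendant '[[[0,0,-1,0,0],[0,0,0,0,0]]]'|sed -n '2p;4p'
```

```text
eef_pos: [0.5681, 0.4151, 0.0566]
wrist_force: [-0.5, -1.1, 2.5]
```

Past 4 mm of knob travel at about 3 N, so the pin is entering its hole. I'll continue to the bottom.

```bash
python3 -m pendant '[[[0,0,-1,0,0],[0,0,-1,0,0],[0,0,-1,0,0]]]'|sed -n '2p;4p'
```

```text
eef_pos: [0.5681, 0.4151, 0.0536]
wrist_force: [-1.0, -0.5, 3.8]
```

```bash
python3 -m pendant '[[[0,0,-1,0,0],[0,0,-1,0,0]]]'|sed -n '2p;4p'
```

```text
eef_pos: [0.5681, 0.4151, 0.0516]
wrist_force: [-1.1, 0.0, 3.3]
```

```bash
python3 -m pendant '[[[0,0,-1,0,0],[0,0,-1,0,0]]]'|sed -n '2p;4p'
```

```text
eef_pos: [0.5682, 0.4152, 0.05]
wrist_force: [-2.0, -0.7, 9.0]
```

```bash
python3 -m pendant '[[[0,0,-0.7,0,0],[0,0,0,0,0]]]'|sed -n '2p;4p'
```

```text
eef_pos: [0.5682, 0.4151, 0.05]
wrist_force: [-2.8, -1.3, 8.6]
```

```bash
python3 -m pendant '[[[0,0,5,0,0],[0,0,20,0,0],[0,0,40,0,0],[0,0,40,0,0],[-50,-10,20,0,0],[-60,-10,0,0,0],[-30,0,0,0,0],[0,0,0,0,0]]]'
python3 - <<'E'
from h import *
np.set_printoptions(precision=4,suppress=True)
a=np.load("pics/sc.npy")
for n in("top","scene"):
    c=cam(n)
    for t in("push_block","lock_knob","glue_bottle","chisel","square"):
        for d in spotter.tip_of(n,t)[:1]: p=w(c,d["at"]);print(n,t,round(d["confidence"],2),p,pix(c,p))
    if n=="scene":
        g=c["img"].max(2)[285:315,270:300]; v,u=np.nonzero(g<70); print("dark knob px rows",v.min()+285,v.max()+285,"centroid",u.mean()+270,v.mean()+285)
        for z in(.084,.094): print(z,pix(c,[.567,.415,z]))
E
```

```text
time_s: 23.02
eef_pos: [0.4264, 0.3955, 0.1754]
eef_rot: [-0.0, 0.995, 0.095, 0.001]
wrist_force: [0.5, 0.2, 1.1]
opening: -0.005
top push_block 0.55 [0.5192 0.447  0.0823] [224.2994 292.6897]
top glue_bottle 0.58 [ 0.7765  0.0828 -0.0006] [397.479  173.5236]
top square 0.85 [0.7012 0.1841 0.0009] [352.8581 207.4949]
scene push_block 0.77 [0.5241 0.4529 0.0835] [290.3932 322.9878]
scene lock_knob 0.7 [0.5703 0.4196 0.0789] [282.6664 302.328 ]
scene glue_bottle 0.69 [0.782  0.0839 0.002 ] [310.9427 223.2554]
scene chisel 0.69 [0.4542 0.1512 0.0009] [417.5883 285.6901]
scene square 0.87 [0.6947 0.1845 0.0003] [313.2555 253.4019]
dark knob px rows 298 306 centroid 284.6794871794872 302.05128205128204
0.084 [285.8247 299.2891]
0.094 [285.4989 294.5368]
```

```bash
python3 -c "
from bench import order,monitor
print(monitor.get_obs()['time_s'],order.hand_in())"
```

```text
the job is handed in; nothing more can be done
23.625 None
```

The sled is home against its hidden stop and the locking knob is pressed down. I handed the job in at 23.6 s.

- **Breaking free:** with closed fingers behind the push block, the glue held at about 10 N. It then let go and the sled slid on at about 2–3 N.
- **Stop:** the force then rose to about 17 N (20 N counting the upward part) with no further motion, at roughly 58 mm of estimated travel. I backed off there, below the 30 N limit.
- **Lock:** the knob moved about 10 mm at 3–4 N, then came up firm at about 9 N, which fits the pin seated in its hole.

**Last checks:**
- The scene-camera detector put the knob top at 79 mm, against 84 mm expected. That is slightly beyond its usual 4 mm error, but clearly down from the 90–92 mm measured before.
- The push block is still where it stopped.
- The bottle, chisel and square agree with the first readings within the detector's error. The top camera missed the chisel and the knob in the last picture.
- The arm is clear of everything, with about 1 N on the wrist.

**One disagreement:** the true fingertips stood about 20–33 mm higher than the reported TCP height, judging by the pictures and the contact with the knob. I never found out why, so I set heights by touch.

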